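# Load a dovetailed parts module on a caddy and park the caddy

### The job

Lift the middle parts module straight up out of its T-slots between the two fixed modules, without wrenching it sideways, and set it gently down upright inside the tray of the little wheeled caddy. Then, without lifting the caddy off the bench, push it forward by its bar until both swivel castors trail straight behind their pivots, and steer it into the taped bay: well centred, square with the tape, front end at the closed end, castors still trailing. Leave everything else on the bench where it is.

Things in the scene. Friction and masses are not known exactly. Their poses are not given: they have to be found in the camera images.
- rack: Fixed rack: grey base 84 x 205 x 6 mm with two fixed grey parts modules, one at each end along y, each with walls up to 64 mm and a handle like the loose one's up to 98 mm above the bench. They have vertical T-slots, open at the top, that hold the loose module between them. Origin: centre of the base's underside, below the loose module; x across the row, y along it, z up.
- bin: Loose middle parts module: open grey box 64 mm (x) x 60 mm (y), walls 58 mm high, a vertical T-shaped tongue on each y side (90 mm over both), a pale handle over its top; 0.15 to 0.3 kg. Origin: centre of its underside, at first 6 mm above the bench. 2.5 mm play each way in the T-slots; it must rise 60 mm to be clear of them.
- bin_grip (a point): Centre of the module's handle bar, 88 mm above the module's underside: a level bar 56 mm long along the module's y, 10 mm thick in x, 8 mm high, standing on two posts at its ends (to be pinched from above, fingers closing along x). The module's rim is 26 mm below the bar's underside. Axes as bin.
- bin_center (a point): Middle of the loose module, 45 mm above its underside. Axes as bin.
- caddy: Small wheeled aluminium caddy, about 0.7 kg. Tray 150 mm long (x), 108 wide (y), inside 142 x 100, floor 42 mm above the bench, rim 14 mm. Origin: on the bench below the tray's centre; x forward, z up. Two fixed wheels 55 mm behind it; two swivel castors, pivots 50 mm ahead and 36 mm left and right, which start turned well away and swing round in about 50 mm of forward travel.
- caddy_bar (a point): Centre of the caddy's push bar: a level round steel bar of 10 mm diameter and 94 mm length along the caddy's y, 170 mm above the bench, 85 mm behind the caddy's origin, on two posts at its ends. It can be pinched from above, fingers closing along the caddy's x. Axes as caddy.
- wheel_left (a point): Centre of the left (+y of the caddy) swivel castor's wheel, 16 mm from its pivot, 14 mm above the bench. Its trailing place in the caddy's frame is x +34 mm, y +36 mm.
- wheel_right (a point): Centre of the right swivel castor's wheel, 16 mm from its pivot. Its trailing place in the caddy's frame is x +34 mm, y -36 mm.
- bay: Parking bay on the bench: a U of pale tape 12 mm wide, inside 200 mm long (x) and 134 mm wide (y), open at its -x end, where the caddy comes in, closed at its +x end. Origin: where the caddy's origin must finally be, on the bench; x is the way the parked caddy must point.
- carton_mid (a point): Middle of a loose brown carton 100 x 140 x 90 mm, beyond the bay; a bystander.
- tape_mid (a point): Middle of a loose cardboard ring (tape core) 90 mm across, 45 mm high; a bystander.
- jar_mid (a point): Middle of a loose pale jar with a white lid, 70 mm across, 100 mm high; a bystander.
Things that resemble listed ones, but are neither listed nor needed, are in the scene too. Of the things shaped like the caddy, the aluminium one is meant.

How it is judged:
By the outcome, as a careful person would: the job done as asked, in the order asked, and still so for the second after the job is handed in, with the robot touching nothing.
It also fails if it takes over 58 s, if anything falls off the work surface, if the arm or the gripper's body presses on something with over 40 N, if the wrist force passes 120 N, or if a joint passes its speed limit or range.

### The arm

A 7-joint arm with a two-finger parallel gripper is mounted at the origin on the work surface. World frame = base frame: x ahead of the robot, y to its left, z up, the work surface at z = 0. Lengths are in m, angles in rad, forces in N, time in s.
With the tool pointing down it reaches from about 0.4 to 0.85 m from the base axis. Payload 6.9 kg.
Tool frame: the origin (TCP) lies midway between the tips of the shut fingers; the grasp point (between the pads) lies behind it (ctrl.pinch_z is the z of the grasp point in the tool frame, in m); z points along the fingers, y is the line along which they close (so a half turn about z gives the same grasp; the last joint's range is limited). The gripper opens to 85 mm and grips with 20 to 120 N. Pads are 22 mm wide; open, the fingers measure 114 mm over their backs; the gripper's body (76 mm by 85 mm) begins 54 mm behind the grasp point. The pads swing forward as they close: fully open they stand 13 mm farther back than shut.
Start: joints at [-1.222, 0.507, -0.238, 1.5, 0.126, 1.149, -0.155], TCP at [0.151, 0.607, 0.231] pointing down, gripper open.
Joint ranges: [-3.08, 3.08], [-0.24, 2.05], [-1.43, 1.35], [0, 2.5], [-1.52, 4.66], [0.17, 1.96], [-2.89, 2.89]. Speed limits (rad/s): [2.39, 2.39, 3.14, 3.14, 3.14, 3.14, 3.14].

### API

Orientations are given as a unit quaternion [w, x, y, z].
In Python, from station import ctrl, get_state, vision, ticket, models gives the robot as it stands. Calls block until the motion is done:
- ctrl.movep(position, orientation): joint-space move of the TCP to a pose.
- ctrl.movel(position, frame=None, max_speed=0.15): straight line of the TCP; frame=None keeps the orientation; max_speed is the mean speed in m/s.
- ctrl.set_joints(angles): joint-space move.
- ctrl.ungrasp() and ctrl.close_gripper(force=None): open the fingers fully, or close them until they stop; force is the grip in N (None keeps the last).
- ctrl.pause(seconds).
- ctrl.ik(position, orientation): joint angles nearest the present ones, or None.
- get_state(): the state.
- vision.grab_frame(name): name is "scene" or "side" or "wrist"; returns (picture, depth): 400x640x3 uint8, blue, green, red; 400x640 float32, m along the optical axis (not along the pixel's ray), 0 where there is no reading.
- vision.camera_info(name): a dict with "mtx" (3x3 intrinsics, pixels), "R" (3x3) and "t" (3): a world point X has camera coordinates R X + t; the wrist camera has in their place "hand_eye" (4x4, takes a point from camera to tool coordinates, whose origin is the TCP and whose axes are the flange's). Camera axes: x right, y down, z forward; pixel columns grow to the right and rows downward; lengths in m; the calibration is good to about 2 mm. A picture is of the moment at which its call begins: read the wrist's pose just before it. camera_info takes no time and is no camera call.
A pose or a line that the arm cannot do raises ctrl.Unreachable and nothing moves.
- ticket.close_job(): hands the job in; it is judged then, once.
Trained networks look in the newest picture that a camera, given by its name, has taken for a name from the list of things; names that differ only in an ending like _2 or _b are one class to them, and where a whole thing is asked for, a point or a joint stands for the part that bears it (a point fixed in the world has none). Each returns a list of dicts, best first, with "p" (0 to 1); they miss things now and then, are a little off and sometimes report something else, mostly with a low value. They report only what shows in the picture. A call takes as long as a camera call. They do not tell look-alikes from the thing itself.
- models.recognise(camera, target): "point" ([column, row] in pixels, amid what is visible of it).
- models.masks_of(camera, target): "mask" (400x640 bool, what is visible of it) and "point" ([column, row] in pixels, amid what is visible of it).
The state is a dict: "time": time; "qpos": joint angles; "qd": joint speeds; "tau": joint torques, N m; "tcp_pos": TCP position; "eef_rot": TCP orientation; "contact_force": force on the tool from outside, world axes, zero at the start; "wrist_torque": the same for the moment, N m; "width": finger opening in m; "gripper_force": force on a finger pad.
Only numpy, scipy, OpenCV 4.12 (cv2) and the standard library are available. Lean on these libraries where they do the work, as an engineer would, in place of code of your own. Each camera call takes 0.05 s, during which the arm holds its last target. There are 200 camera calls.

## Working session

There is one attempt and no reset: what is moved stays moved. The work goes in short steps, each a Python script; the robot and the scene stay as the last script left them, time stands still between calls to the robot, and variables do not carry over. Pictures are saved under pics/ and viewed, at most 10 in all, crops included, and the job is handed in when it is done.

```bash
ls; mkdir -p pics; cat > h.py <<'E'
import numpy as np, cv2
from scipy.spatial.transform import Rotation as Rn
from station import ctrl, get_state, vision, ticket, models
def grab(n):
    s=get_state(); p,d=vision.grab_frame(n); return p,d,s
def pose(n,s):
    """camera->world R,t"""
    c=vision.camera_info(n)
    if n!="wrist":
        R=np.array(c["R"]);t=np.array(c["t"]); return R.T,-R.T@t
    q=np.array(s["eef_rot"]);Rt=Rn.from_quat(q[[1,2,3,0]]).as_matrix();H=np.array(c["hand_eye"])
    return Rt@H[:3,:3],Rt@H[:3,3]+np.array(s["tcp_pos"])
def cloud(n,d,s):
    R,t=pose(n,s);K=np.array(vision.camera_info(n)["mtx"])
    v,u=np.mgrid[:d.shape[0],:d.shape[1]]
    P=np.stack([(u-K[0,2])/K[0,0]*d,(v-K[1,2])/K[1,1]*d,d],-1)@R.T+t
    P[d==0]=np.nan
    return P
def down(yaw):
    """tool z down; tool y (closing line) at angle yaw+90deg in world, i.e. tool x along yaw"""
    x=np.array([np.cos(yaw),np.sin(yaw),0]);z=np.array([0,0,-1.]);y=np.cross(z,x)
    q=Rn.from_matrix(np.stack([x,y,z],1)).as_quat(); return q[[3,0,1,2]]
E
python3 - <<'E'
from h import *
print(get_state()); print(ctrl.pinch_z)
for n in("scene","side"):
    p,d,s=grab(n);cv2.imwrite(f"pics/{n}0.png",p);P=cloud(n,d,s)
    np.save(f"{n}0.npy",P)
    for o in("rack","bin","bin_grip","caddy","caddy_bar","wheel_left","wheel_right","bay","carton_mid","tape_mid","jar_mid"):
        for r in models.recognise(n,o):
            u,v=map(int,r["point"]);print(n,o,(u,v),round(r["p"],2),P[v,u].round(3))
E
```

```text
pics
{'time': 0.0, 'qpos': array([-1.22151689,  0.50834947, -0.23752424,  1.5011554 ,  0.12569337,
        1.14889905, -0.15480306]), 'qd': array([-0.00141651, -0.00018288, -0.00069767, -0.00142487, -0.00106035,
        0.00110358,  0.00151682]), 'tau': array([-2.69970378e-04, -6.20587993e+01, -2.18638055e+00, -2.49658191e+01,
        1.28766263e-02,  1.14133355e-02,  4.73767159e-06]), 'tcp_pos': array([0.15080748, 0.60600208, 0.23041465]), 'eef_rot': array([-9.64079555e-05,  1.21581304e-01,  9.92581058e-01, -9.06047987e-04]), 'contact_force': array([0.571731  , 0.31574061, 0.43469662]), 'wrist_torque': array([0.01430224, 0.03894583, 0.0110677 ]), 'gripper_force': 0.0, 'width': 0.0854473655601159}
-0.0187
scene rack (303, 261) 0.94 [0.677 0.047 0.007]
scene bin (299, 255) 0.88 [0.676 0.027 0.022]
scene bin (374, 244) 0.53 [0.474 0.183 0.044]
scene bin_grip (299, 253) 0.83 [0.671 0.022 0.023]
scene caddy (449, 243) 0.94 [0.287 0.358 0.038]
scene caddy (373, 242) 0.57 [0.472 0.177 0.047]
scene caddy_bar (448, 244) 0.83 [0.294 0.359 0.041]
scene caddy_bar (373, 241) 0.57 [0.468 0.174 0.
[... 220 characters left out ...]
 tape_mid (251, 204) 0.82 [ 0.655 -0.249  0.011]
scene tape_mid (302, 161) 0.36 [ 0.378 -0.268 -0.001]
scene jar_mid (369, 319) 0.65 [0.701 0.354 0.105]
side rack (351, 191) 0.73 [ 0.66  -0.009  0.048]
side bin (349, 193) 0.42 [ 0.649 -0.014  0.047]
side bin_grip (341, 176) 0.61 [0.674 0.068 0.055]
side caddy (206, 167) 0.89 [0.311 0.373 0.042]
side caddy (274, 180) 0.64 [0.478 0.184 0.04 ]
side caddy_bar (274, 180) 0.93 [0.478 0.184 0.04 ]
side caddy_bar (200, 167) 0.63 [0.294 0.39  0.038]
side bay (340, 289) 0.92 [ 0.419 -0.299 -0.002]
side carton_mid (414, 301) 0.66 [ 0.505 -0.485  0.086]
side tape_mid (390, 235) 0.56 [ 0.677 -0.199 -0.007]
side jar_mid (297, 138) 0.96 [0.659 0.336 0.069]
```

View pics/scene0.png

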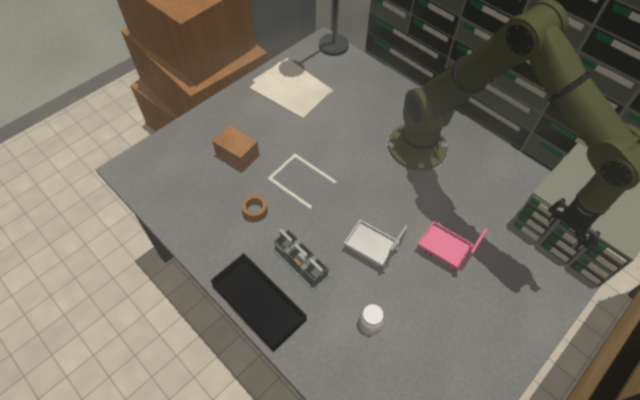

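View pics/side0.png

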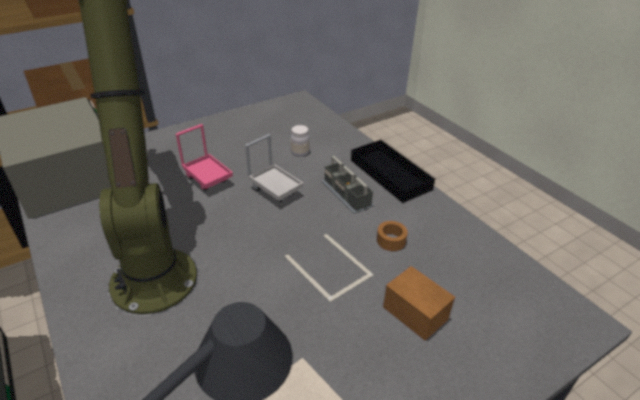

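The scene picture shows the aluminium caddy at (373,243) and a pink look-alike at (449,243). The loose module is in the middle of the rack, near (301,256), and the black tray at (258,300) is unrelated. The U-shaped bay runs from (335,182) to (295,155), (270,180) and (310,207), with its closed end towards the carton. Next I'll measure from the depth data.

```bash
cat > m.py <<'E'
from h import *
for n in("scene","side"):
    p=cv2.imread(f"pics/{n}0.png");P=np.load(f"{n}0.npy")
    g=p.min(2).astype(float)
    # bay tape
    m=(abs(P[...,2])<0.012)&(g>135)&(P[...,0]>.2)&(P[...,0]<.62)&(P[...,1]>-.45)&(P[...,1]<-.05)
    Q=P[m][:,:2]
    if len(Q)>20:
        r=cv2.minAreaRect((Q*1000).astype(np.float32));print(n,"bay",m.sum(),r,cv2.boxPoints(r).round())
    # caddy region
    near=(np.hypot(P[...,0]-.46,P[...,1]-.18)<.15)
    for lo,hi in((.035,.065),(.15,.2)):
        Q=P[near&(P[...,2]>lo)&(P[...,2]<hi)]
        if len(Q)>8:
            r=cv2.minAreaRect((Q[:,:2]*1000).astype(np.float32));print(n,"caddy",lo,len(Q),r,Q.mean(0).round(3))
    near=(np.hypot(P[...,0]-.67,P[...,1]-.03)<.14)
    for lo,hi in((.004,.12),(.085,.11)):
        Q=P[near&(P[...,2]>lo)&(P[...,2]<hi)]
        if len(Q)>8:
            r=cv2.minAreaRect((Q[:,:2]*1000).astype(np.float32));print(n,"rack",lo,len(Q),r,Q.mean(0).round(3))
E
python3 m.py
```

```text
scene bay 569 ((347.6878662109375, -248.53907775878906), (430.6640930175781, 253.94912719726562), 25.17385482788086) [[  99. -225.]
 [ 207. -455.]
 [ 597. -272.]
 [ 489.  -42.]]
scene caddy 0.035 1370 ((464.488525390625, 208.12762451171875), (137.18142700195312, 243.2357940673828), 23.71442985534668) [0.478 0.173 0.045]
scene caddy 0.15 103 ((464.01617431640625, 255.81199645996094), (103.40182495117188, 9.867558479309082), 11.52515697479248) [0.467 0.257 0.173]
scene rack 0.004 2004 ((666.9833374023438, 30.6888427734375), (273.7005310058594, 272.429443359375), 17.422866821289062) [0.684 0.044 0.037]
scene rack 0.085 189 ((683.3418579101562, 41.463958740234375), (204.58978271484375, 13.539264678955078), 87.98094177246094) [0.684 0.045 0.097]
side bay 796 ((345.52459716796875, -251.08367919921875), (431.03326416015625, 250.27975463867188), 25.69580841064453) [[  97. -232.]
 [ 206. -457.]
 [ 594. -270.]
 [ 485.  -45.]]
side caddy 0.035 1098 ((459.83905029296875, 202.66897583007812), (140.74679565429688, 244.26019287109375), 24.173213958740234) [0.474 0.176 0.043]
side caddy 0.15 103 ((456.36773681640625, 251.51780700683594), (105.47025299072266, 12.5869779586792), 11.825852394104004) [0.457 0.251 0.166]
side rack 0.004 1522 ((722.646728515625, 20.02886962890625), (250.8040771484375, 174.26409912109375), 89.71466064453125) [0.68  0.027 0.045]
side rack 0.085 146 ((678.9581909179688, 39.67455291748047), (203.87429809570312, 13.5256929397583), 87.931640625) [0.678 0.034 0.093]
```

```bash
cat > bay.py <<'E'
from h import *
from scipy.optimize import minimize
from scipy.ndimage import distance_transform_edt as edt
def bayfit(p,P,m0=None,x0=(.38,-.25,-.9)):
    g=p.min(2); th=cv2.morphologyEx(g,cv2.MORPH_TOPHAT,np.ones((13,13)))
    m=(abs(P[...,2])<0.015)&(th>25)&(np.hypot(P[...,0]-.39,P[...,1]+.24)<.2)
    k,l,st,_=cv2.connectedComponentsWithStats(m.astype(np.uint8),connectivity=8)
    m=l==1+st[1:,4].argmax()
    Q=P[m][:,:2]
    def dist(a):
        c,s=np.cos(a[2]),np.sin(a[2]);d=(Q-a[:2]);x=d@[c,s];y=d@[-s,c]
        # centrelines: sides y=+-.073, x -.1...106 ; end x=.106
        side=np.hypot(abs(y)-.073,np.maximum(0,-.1-x)); end=np.hypot(x-.106,np.maximum(0,abs(y)-.073))
        return np.minimum(side,end)
    best=min((minimize(lambda a:np.minimum(dist(a),.03).mean(),(x0[0]+dx,x0[1]+dy,t),method="Nelder-Mead",options=dict(maxiter=600)) for t in np.arange(-1.6,.3,.4) for dx in(-.03,.03) for dy in(-.03,.03)),key=lambda r:r.fun)
    a=best.x;c,s=np.cos(a[2]),np.sin(a[2]);x=(Q-a[:2])@[c,s]
    return a,best.fun,len(Q),x.min(),x.max()
if __name__=="__main__":
    for n in("scene","side"):
        print(n,bayfit(cv2.imread(f"pics/{n}0.png"),np.load(f"{n}0.npy")))
E
python3 bay.py
python3 - <<'E'
from h import *
# reachability of above-rack and bar poses
for pos,yaws in (((.681,.04,.25),np.radians([-92,88])),((.461,.2535,.19),np.radians([11.6,-168.4])),((.32,-.16,.19),np.radians([40,-140]))):
    for y in yaws:
        q=ctrl.ik(np.array(pos),down(y));print(pos,np.degrees(y),None if q is None else np.round(q,2))
E
```

```text
scene (array([ 0.44106681, -0.19842566, -1.47533544]), np.float64(0.003809739602605168), 460, np.float64(-0.1010415439646512), np.float64(0.11460731294357755))
side (array([ 0.44041327, -0.19957795, -1.47035862]), np.float64(0.003914776219943956), 777, np.float64(-0.10125384633030213), np.float64(0.11449039045111495))
(0.681, 0.04, 0.25) -92.0 [ 0.14  0.61 -0.43  1.3   0.25  1.29  2.81]
(0.681, 0.04, 0.25) 88.0 [-0.33  0.62  0.45  1.3  -0.26  1.28  0.09]
(0.461, 0.2535, 0.19) 11.6 [-0.88  0.43  0.48  1.83 -0.24  0.94 -1.66]
(0.461, 0.2535, 0.19) -168.4 [-0.38  0.4  -0.24  1.82  0.11  0.94  1.1 ]
(0.32, -0.16, 0.19) 40.0 [-0.57  0.37  1.31  2.21 -0.46  0.89  0.15]
(0.32, -0.16, 0.19) -140.0 [-0.19  0.18  0.7   2.2  -0.16  0.8   2.88]
```

The bay fit agrees between the two cameras: centre (0.441,-0.199), heading -84°. The caddy candidates are aluminium (373,243) and pink (449,243), and I choose the aluminium one. The module candidates are the three in the rack, and I choose the middle one at about (301,256). I'll go above it and check close up.

```bash
cat > look.py <<'E'
from h import *
ctrl.movep(np.array([.65,.04,.27]),down(np.radians(88)))
p,d,s=grab("wrist");print(s["time"],s["tcp_pos"])
cv2.imwrite("pics/wr1.png",p);P=cloud("wrist",d,s);np.save("wr1.npy",P)
for o in("bin_grip","bin"):
    for r in models.recognise("wrist",o):
        u,v=map(int,r["point"]);print(o,(u,v),r["p"],P[v,u])
m=(P[...,2]>.087)&(P[...,2]<.115)
k,l,st,c=cv2.connectedComponentsWithStats(m.astype(np.uint8))
for i in range(1,k):
    if st[i,4]>60:
        Q=P[l==i];r=cv2.minAreaRect((Q[:,:2]*1000).astype(np.float32));print(st[i,4],c[i].round(),r,np.median(Q,0).round(4))
E
python3 look.py
```

```text
3.8667 [0.64990115 0.04156253 0.26981891]
bin_grip (339, 171) 0.85 [0.67953968 0.0489355  0.09701357]
bin (342, 167) 0.91 [0.68254331 0.05341946 0.09870171]
618 [345. 103.] ((686.3134765625, 116.05718231201172), (55.42951965332031, 10.124072074890137), 88.27241516113281) [0.6858 0.117  0.098 ]
519 [343. 175.] ((684.0550537109375, 43.37706756591797), (55.46084213256836, 10.138762474060059), 88.21636962890625) [0.6836 0.0451 0.0979]
456 [341. 238.] ((681.8389892578125, -29.83704948425293), (56.825008392333984, 10.161343574523926), 88.28508758544922) [ 0.6813 -0.0265  0.0979]
```

View pics/wr1.png

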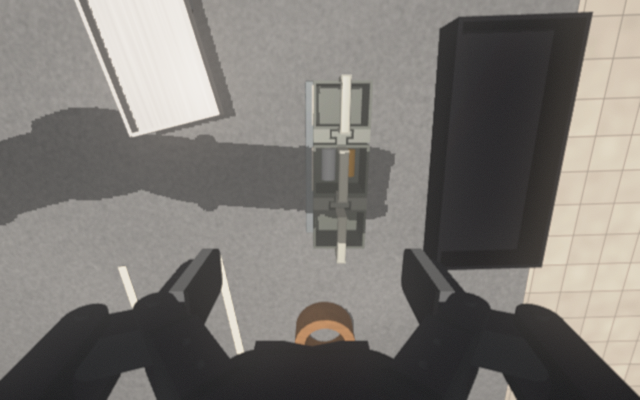

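The wrist picture shows the three handles in a row. The middle one is at (343,175), which gives (0.684, 0.043) at the correct height of 0.098. The white caddy tray is at top left. Now I'll grasp and lift.

```bash
cat > pick.py <<'E'
from h import *
q=down(np.radians(88.25));x,y=.6840,.0434;t=lambda m:print(m,round((s:=get_state())["time"],2),s["tcp_pos"].round(4),s["contact_force"].round(2),s["wrist_torque"].round(2),round(s["width"],4),round(s["gripper_force"],1))
ctrl.movep(np.array([x,y,.15]),q);t("above")
ctrl.movel(np.array([x,y,.0758]),max_speed=.08);t("down")
ctrl.close_gripper(35);t("closed")
ctrl.movel(np.array([x,y,.085]),max_speed=.04);t("l1")
if abs(get_state()["contact_force"][:2]).max()<8:
    ctrl.movel(np.array([x,y,.150]),max_speed=.06);t("l2")
    ctrl.movel(np.array([x,y,.225]),max_speed=.12);t("l3")
p,d,s=grab("wrist");cv2.imwrite("pics/wr2.png",p);np.save("wr2.npy",cloud("wrist",d,s))
p,d,s=grab("scene");cv2.imwrite("pics/sc2.png",p);np.save("sc2.npy",cloud("scene",d,s))
p,d,s=grab("side");cv2.imwrite("pics/si2.png",p);np.save("si2.npy",cloud("side",d,s))
cv2.imwrite("pics/both2.png",np.hstack([cv2.imread("pics/sc2.png")[100:400,150:550],cv2.imread("pics/si2.png")[50:350,120:520]]))
E
python3 pick.py
```

```text
above 4.58 [0.6843 0.0431 0.1508] [ 0.23 -0.91  0.62] [ 0.   -0.05 -0.05] 0.0853 0.0
down 5.66 [0.6844 0.0433 0.0764] [-0.33  0.17 -0.39] [ 0.   -0.03 -0.05] 0.085 0.0
closed 6.33 [0.6838 0.0434 0.0759] [-1.43  0.15  0.65] [0.03 0.22 0.  ] 0.0095 35.7
l1 6.72 [0.6842 0.0434 0.0853] [-0.5   0.63 -2.56] [ 0.02 -0.02  0.02] 0.0091 35.3
l2 7.95 [0.6838 0.0434 0.1496] [ 0.22  0.39 -2.53] [-0.06 -0.09 -0.01] 0.009 35.3
l3 8.72 [0.6835 0.0435 0.2241] [ 0.23  0.28 -2.31] [ 0.02 -0.    0.02] 0.0092 35.3
```

View pics/both2.png

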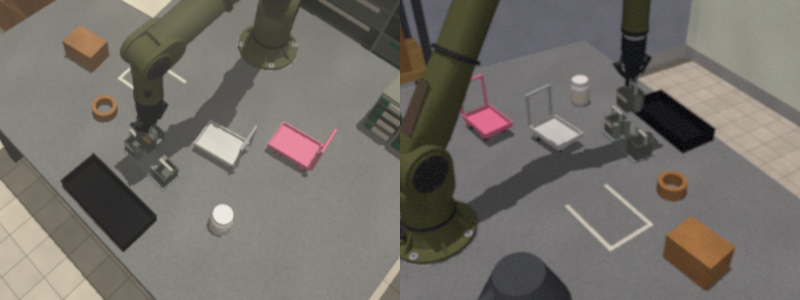

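The module is out, with 2.4 N of load and no side force, and the neighbouring modules still stand in the rack at (150,165) in the left half. Next I'll move towards the caddy and measure its tray and bar from the wrist.

```bash
cat > look2.py <<'E'
from h import *
ctrl.movep(np.array([.50,.07,.26]),down(np.radians(101.6)))
p,d,s=grab("wrist");print(s["time"],s["tcp_pos"])
cv2.imwrite("pics/wr3.png",p);P=cloud("wrist",d,s);np.save("wr3.npy",P)
E
cat > cad.py <<'E'
from h import *
def cad(P,c=(.476,.19)):
    near=np.hypot(P[...,0]-c[0],P[...,1]-c[1])<.16
    for nm,lo,hi in(("rim",.050,.064),("tray",.036,.064),("bar",.155,.185)):
        Q=P[near&(P[...,2]>lo)&(P[...,2]<hi)]
        if len(Q)>20:
            r=cv2.minAreaRect((Q[:,:2]*1000).astype(np.float32));print(nm,len(Q),r,np.median(Q,0).round(4),Q[:,2].max().round(4),cv2.boxPoints(r).round().tolist())
if __name__=="__main__":
    import sys; cad(np.load(sys.argv[1]))
E
python3 look2.py; python3 cad.py wr3.npy
```

```text
9.6583 [0.5004974  0.07018366 0.26039795]
rim 1805 ((480.79736328125, 171.37429809570312), (108.3808364868164, 146.1436004638672), 11.83867359161377) [0.4878 0.1658 0.0558] 0.0583 [[413.0, 232.0], [443.0, 89.0], [549.0, 111.0], [519.0, 254.0]]
tray 14940 ((480.65155029296875, 171.54278564453125), (108.4343490600586, 146.38719177246094), 11.728253364562988) [0.4797 0.1788 0.0422] 0.0583 [[413.0, 232.0], [442.0, 89.0], [549.0, 111.0], [519.0, 254.0]]
```

View pics/wr3.png

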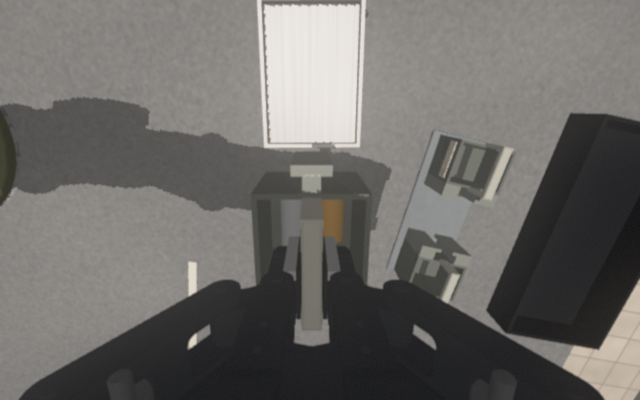

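```bash
python3 - <<'E'
from h import *
print(np.round(vision.camera_info("wrist")["hand_eye"],3)); print(get_state()["qpos"].round(2))
print(ctrl.ik(np.array([.482,.1655,.112]),down(np.radians(101.75))))
E
```

```text
[[ 0.001 -0.959 -0.283  0.073]
 [ 1.     0.     0.     0.   ]
 [-0.    -0.283  0.959 -0.143]
 [ 0.     0.     0.     1.   ]]
[-0.5   0.32  0.43  1.77 -0.15  1.09  0.18]
[-0.61056749  0.48828422  0.33954227  1.966804   -0.23795036  0.72461261
  0.07653649]
```

```bash
cat > place.py <<'E'
from h import *
q=down(np.radians(101.75));x,y=.482,.1655
t=lambda m:print(m,round((s:=get_state())["time"],2),s["tcp_pos"].round(4),s["contact_force"].round(2),round(s["width"],4))
ctrl.movep(np.array([x,y,.20]),q);t("above")
ctrl.movel(np.array([x,y,.120]),max_speed=.10);t("near")
f0=get_state()["contact_force"][2];z=.1150
while z>.108:
    ctrl.movel(np.array([x,y,z]),max_speed=.02)
    if get_state()["contact_force"][2]-f0>1.2: break
    z-=.001
t("touch");ctrl.ungrasp();t("open")
ctrl.movel(np.array([x,y,.215]),max_speed=.12);t("up")
p,d,s=grab("wrist");cv2.imwrite("pics/wr4.png",p);P=cloud("wrist",d,s);np.save("wr4.npy",P)
m=(P[...,2]>.122)&(P[...,2]<.145)&(np.hypot(P[...,0]-x,P[...,1]-y)<.06)
print(cv2.minAreaRect((P[m][:,:2]*1000).astype(np.float32)),np.median(P[m],0))
E
python3 place.py; python3 cad.py wr4.npy
```

```text
above 10.24 [0.4823 0.1661 0.1988] [-0.15 -0.3  -1.67] 0.0095
near 11.19 [0.4826 0.1654 0.1206] [-0.88  0.27 -1.69] 0.009
touch 12.59 [0.4823 0.1656 0.1115] [-1.37  0.07  4.22] 0.009
open 13.32 [0.482  0.1655 0.111 ] [-0.38 -0.81 -0.23] 0.0853
up 14.33 [0.4816 0.1654 0.2144] [-0.14 -0.31  0.09] 0.0853
((482.6822814941406, 165.2252197265625), (9.565293312072754, 56.3078727722168), 11.761935234069824) [0.48221216 0.16720705 0.13374441]
rim 4210 ((461.9557800292969, 210.53469848632812), (140.64013671875, 255.80612182617188), 26.490692138671875) [0.4733 0.1783 0.0561] 0.064 [[342.0, 294.0], [456.0, 65.0], [582.0, 127.0], [468.0, 356.0]]
tray 12539 ((461.5262451171875, 211.2383270263672), (140.85946655273438, 257.56884765625), 26.592987060546875) [0.4711 0.1994 0.0429] 0.064 [[341.0, 295.0], [456.0, 65.0], [582.0, 128.0], [467.0, 358.0]]
bar 3431 ((462.70135498046875, 255.85301208496094), (103.55374145507812, 10.047711372375488), 12.195550918579102) [0.4629 0.2555 0.1742] 0.1773 [[411.0, 250.0], [413.0, 240.0], [514.0, 262.0], [512.0, 272.0]]
```

View pics/wr4.png

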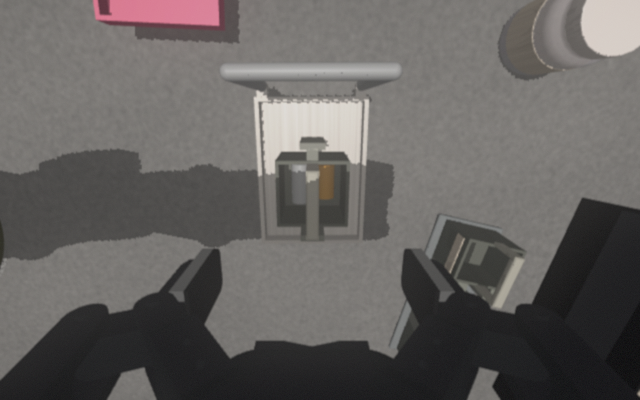

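The module stands upright in the tray at (312,190), and the bar is clear at (310,73). Next I'll take one wrist look at the bay to refine its pose.

```bash
cat > look5.py <<'E'
from h import *
from bay import bayfit
q=ctrl.ik(np.array([.44,-.22,.36]),down(np.radians(95)));print(q)
ctrl.movep(np.array([.44,-.22,.36]),down(np.radians(95)))
p,d,s=grab("wrist");print(s["time"],s["tcp_pos"],s["qpos"].round(2))
cv2.imwrite("pics/wr5.png",p);P=cloud("wrist",d,s);np.save("wr5.npy",P)
print(bayfit(p,P,x0=(.44,-.2,-1.47)))
E
python3 look5.py
```

```text
[-0.10107903  0.25491881  0.69040376  1.60532962 -0.16568189  1.34106841
  0.698573  ]
15.9167 [ 0.44068449 -0.21853231  0.35935138] [-0.1   0.26  0.69  1.61 -0.17  1.34  0.7 ]
(array([ 0.44169909, -0.19801818, -1.47675105]), np.float64(0.0030936360092253465), 1383, np.float64(-0.09844455769646575), np.float64(0.11365393811745962))
```

View pics/wr5.png

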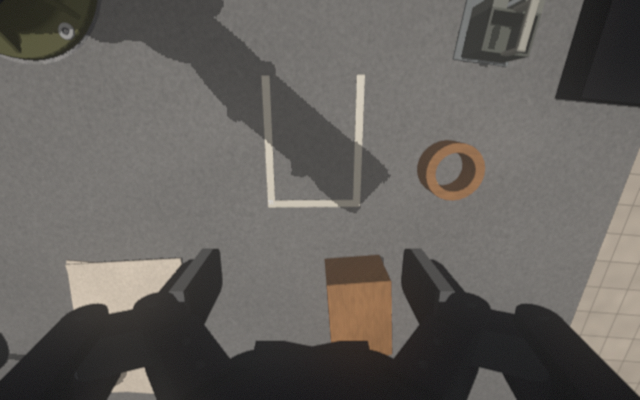

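The wrist picture shows the closed end of the bay at (312,204), with the carton beyond it at (360,300) and the ring at (452,172). The wrist fit agrees with the fixed cameras to within 1 mm. Now I'll plan the drive path and check reach.

```bash
cat > plan.py <<'E'
import numpy as np
from scipy.optimize import fsolve
D=np.radians
bar=np.array([.4630,.2560]);h0=D(-78.2);hb=D(-84.5);C=np.array([.4414,-.1983]);ADV=.008
u=lambda a:np.array([np.cos(a),np.sin(a)])
A0=bar+.030*u(h0);A1=C+(ADV-.055)*u(hb);S0,S1=.062,.065
def arc(p,h,R,a):  # signed a, left +
    s=np.sign(a);n=s*np.array([-np.sin(h),np.cos(h)])*R;c=p+n
    h2=h+a;return c-s*np.array([-np.sin(h2),np.cos(h2)])*R
def end(v):
    R,a=v;p=A0+S0*u(h0);p=arc(p,h0,R,-a);p=arc(p,h0-a,R,a+hb-h0);return p+S1*u(hb)-A1
R,a=fsolve(end,(.19,.7))
def seq():
    """list of bar xy, heading, kind"""
    out=[];p=A0+S0*u(h0);out.append((p,h0))
    n=int(np.ceil(R*a/.02))
    for i in range(1,n+1): out.append((arc(p,h0,R,-a*i/n),h0-a*i/n))
    p=out[-1][0];b=a+hb-h0;n=int(np.ceil(R*b/.02))
    for i in range(1,n+1): out.append((arc(p,h0-a,R,b*i/n),h0-a+b*i/n))
    out.append((A1,hb))
    return [(p-.030*u(h),h) for p,h in out]
E
python3 - <<'E'
from plan import *; from h import *
print(R,np.degrees(a),end((R,a)),len(seq()))
for off in(90,-90):
    for p,h in [(bar,h0)]+seq()[::5]+seq()[-1:]:
        q=ctrl.ik(np.array([*p,.1513]),down(h+D(off)));print(off,p.round(3),round(np.degrees(h)),None if q is None else q.round(2))
E
```

```text
0.18678429519343506 43.565097834817095 [1.57096558e-14 3.28903571e-14] 17
90 [0.463 0.256] -78 [-1.    0.52  0.69  1.87 -0.42  0.89 -1.47]
90 [0.476 0.195] -78 [-0.92  0.52  0.74  1.91 -0.44  0.88 -1.33]
90 [0.487 0.107] -105 [-0.85  0.55  0.9   1.95 -0.54  0.91 -1.51]
90 [0.453 0.026] -111 [-0.76  0.5   0.96  2.06 -0.54  0.86 -1.43]
90 [ 0.428 -0.057] -85 [-0.53  0.42  0.86  2.11 -0.45  0.8  -0.87]
90 [ 0.434 -0.122] -84 [-0.39  0.46  0.88  2.06 -0.48  0.83 -0.7 ]
-90 [0.463 0.256] -78 [-0.8   0.46  0.36  1.87 -0.21  0.85  1.45]
-90 [0.476 0.195] -78 [-0.68  0.44  0.35  1.91 -0.2   0.83  1.55]
-90 [0.487 0.107] -105 [-0.52  0.42  0.36  1.95 -0.2   0.81  1.25]
-90 [0.453 0.026] -111 [-0.39  0.36  0.37  2.05 -0.19  0.76  1.3 ]
-90 [ 0.428 -0.057] -85 [-0.15  0.32  0.29  2.1  -0.14  0.73  1.9 ]
-90 [ 0.434 -0.122] -84 [-0.    0.35  0.3   2.06 -0.15  0.75  2.05]
```

```bash
cat > drive1.py <<'E'
from h import *; from plan import *
t=lambda m:print(m,round((s:=get_state())["time"],2),s["tcp_pos"].round(4),s["contact_force"].round(2),s["wrist_torque"].round(2),round(s["width"],4))
Q=down(h0-D(90));Z=.1513
ctrl.movep(np.array([*bar,.24]),Q);t("above")
ctrl.movel(np.array([*bar,Z]),max_speed=.10);t("down")
ctrl.close_gripper(40);t("grip")
ctrl.movel(np.array([*(bar+.02*u(h0)),Z]),Q,max_speed=.04);t("s1")
p,h=seq()[0]
ctrl.movel(np.array([*p,Z]),Q,max_speed=.05);t("s2")
p,d,s=grab("side");cv2.imwrite("pics/si6.png",p)
for o in("wheel_left","wheel_right"):print(o,[(r["point"],round(r["p"],2)) for r in models.recognise("side",o)])
E
python3 drive1.py; python3 -c "
import cv2;p=cv2.imread('pics/si6.png')[100:260,200:400];cv2.imwrite('pics/si6c.png',cv2.resize(p,None,fx=3,fy=3))"
```

```text
above 17.76 [0.4638 0.2546 0.2404] [-0.4   0.62 -0.11] [ 0.01  0.01 -0.02] 0.0853
down 18.79 [0.4634 0.2561 0.1518] [ 0.04 -0.34  0.14] [ 0.07 -0.   -0.03] 0.0856
grip 19.48 [0.4631 0.256  0.1515] [ 0.31 -0.1   2.02] [-0.14  0.    0.07] 0.0084
s1 20.13 [0.4674 0.2358 0.1514] [ 0.98 -0.83  4.09] [-0.23 -0.04  0.03] 0.0083
s2 21.12 [0.4758 0.1951 0.1513] [0.54 0.11 5.17] [-0.16 -0.14  0.01] 0.0084
wheel_left []
wheel_right []
```

View pics/si6c.png

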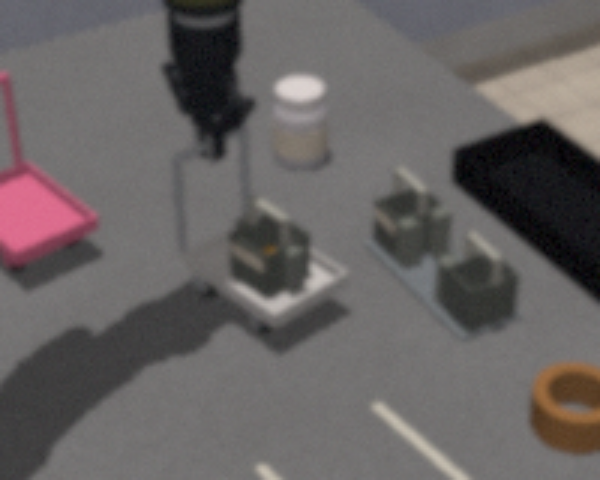

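The gripper holds the bar, and the caddy has rolled forward with the module upright at about (268,250) in the crop and small forces. Now the steering.

```bash
cat > drive2.py <<'E'
from h import *; from plan import *
Z=.1514;S=seq()[1:]
for i,(p,h) in enumerate(S):
    ctrl.movel(np.array([*p,Z]),down(h-D(90)),max_speed=.045 if i<len(S)-1 else .05)
    s=get_state();f=s["contact_force"];Z+=np.clip(1e-4*(f[2]-3),-4e-4,4e-4)
    if i%3==0 or i>len(S)-3: print(i,round(s["time"],2),s["tcp_pos"].round(4),f.round(1),s["wrist_torque"].round(2),round(Z,4))
    if abs(f).max()>30: print("STOP",i,f);break
for n in("scene","side"):
    p,d,s=grab(n);cv2.imwrite(f"pics/{n}7.png",p);P=cloud(n,d,s);np.save(f"{n}7.npy",P)
    for o in("wheel_left","wheel_right","caddy_bar"):print(n,o,[(r["point"],round(r["p"],2)) for r in models.recognise(n,o)])
E
python3 drive2.py; python3 -c "
import cv2,numpy as np
a=cv2.imread('pics/side7.png')[180:330,230:430];b=cv2.imread('pics/scene7.png')[110:260,220:420]
cv2.imwrite('pics/c7.png',cv2.resize(np.hstack([b,a]),None,fx=2,fy=2,interpolation=2))"
```

```text
0 21.82 [0.4813 0.178  0.1513] [0.9 0.3 3.4] [-0.18 -0.15  0.05] 0.1514
3 23.48 [0.488  0.1243 0.1513] [-0.1 -1.7  3.1] [-0.2  -0.11  0.01] 0.1514
6 25.12 [0.4794 0.0713 0.1514] [-0.3 -1.6  2.2] [-0.17 -0.03  0.03] 0.1514
9 26.76 [0.4532 0.0264 0.1513] [-0.5 -1.   3.1] [-0.22 -0.02  0.03] 0.1514
12 28.38 [ 0.4333 -0.0222  0.1513] [ 0.1 -1.3  3.2] [-0.13  0.01 -0.06] 0.1514
14 29.47 [ 0.4279 -0.0569  0.1514] [-0.2 -1.   1.7] [-0.13 -0.09 -0.01] 0.1513
15 30.92 [ 0.4341 -0.122   0.1513] [ 0.2 -1.4  4.2] [-0.19 -0.09  0.07] 0.1514
scene wheel_left []
scene wheel_right []
scene caddy_bar [([447.3, 244.7], 0.78), ([307.4, 175.9], 0.63)]
side wheel_left []
side wheel_right []
side caddy_bar [([204.1, 170.1], 0.82), ([316.2, 260.6], 0.77)]
```

View pics/c7.png

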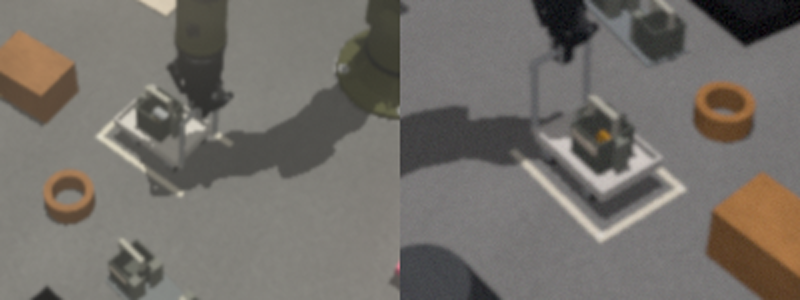

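The caddy is inside the bay with the module upright. I'll release it and measure the caddy against the tape from above.

```bash
cat > look8.py <<'E'
from h import *; from plan import *
s=get_state();x,y,_=s["tcp_pos"]
ctrl.ungrasp();ctrl.movel(np.array([x,y,.25]),max_speed=.10)
ctrl.movep(np.array([.44,-.23,.37]),down(D(-84.5-90)))
p,d,s=grab("wrist");print(s["time"],s["tcp_pos"]);cv2.imwrite("pics/wr8.png",p);P=cloud("wrist",d,s);np.save("wr8.npy",P)
X=(P[...,:2]-C)@np.array([u(hb),[-np.sin(hb),np.cos(hb)]]).T
z=P[...,2];near=(abs(X)<.13).all(-1)
for nm,lo,hi in(("tray",.036,.066),("bar",.155,.185),("handle",.125,.145)):
    Q=X[near&(z>lo)&(z<hi)]
    if len(Q)>20: r=cv2.minAreaRect((Q*1000).astype(np.float32));print(nm,len(Q),r,cv2.boxPoints(r).round(1).tolist())
g=p.min(2)
m=near&(abs(z)<.012)&(g>120);print("tape px",m.sum(),"left y",np.median(X[m&(X[...,1]>.05)][:,1]),"right y",np.median(X[m&(X[...,1]<-.05)][:,1]),"end x",np.median(X[m&(X[...,0]>.09)&(abs(X[...,1])<.05)][:,0]))
E
python3 look8.py
```

```text
33.8667 [ 0.43991615 -0.22873396  0.36849476]
tray 5942 ((1.2672958374023438, -0.4918327331542969), (161.44931030273438, 108.49884796142578), 0.19787132740020752) [[-79.5999984741211, 53.5], [-79.30000305175781, -55.0], [82.19999694824219, -54.5], [81.80000305175781, 54.0]]
bar 852 ((-77.6075210571289, -1.8162994384765625), (10.07314682006836, 101.97087097167969), 0.34606602787971497) [[-83.0, 49.099998474121094], [-82.30000305175781, -52.79999923706055], [-72.30000305175781, -52.79999923706055], [-72.9000015258789, 49.20000076293945]]
handle 446 ((-33.79804229736328, 14.802814483642578), (131.90237426757812, 93.4972152709961), 21.96393394470215) [[-112.4000015258789, 33.5], [-77.5, -53.20000076293945], [44.900001525878906, -3.9000000953674316], [9.899999618530273, 82.80000305175781]]
tape px 1918 left y 0.07601420686063165 right y -0.07292037024011519 end x 0.10702327058647257
```

View pics/wr8.png

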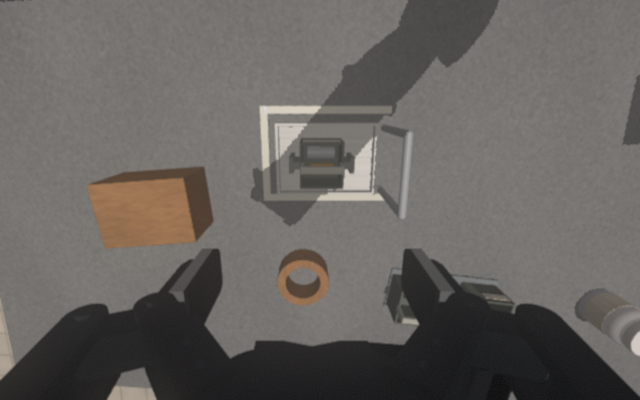

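The picture shows the caddy square in the bay at (325,157). The lateral offset is about 2 mm, the yaw error about 0.3°, and the front gap about 19 mm. The module is upright and the bystanders are untouched, so I'm handing in the job.

```bash
python3 -c "
from h import *
print(ticket.close_job())"
```

```text
the job is handed in; nothing more can be done
None
```

I lifted the module out cleanly and set it upright in the aluminium caddy, which is now parked in the bay about 2 mm off centre, 0.3° off square and 19 mm short of the closed-end tape; the castors were never visible to check, but the last 65 mm was straight, so they should be trailing, and the job is handed in at about 34 s.

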